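Return the anvil spanner to its peg on the sloped tool board

ROBOT

A 6-joint arm with a two-finger parallel gripper is mounted at the origin on the work surface. World frame = base frame: x ahead of the robot, y to its left, z up, the work surface at z = 0. Lengths are in mm, angles in rad, forces in N, time in s.
With the tool pointing down it reaches from about 300 to 750 mm from the base axis. Payload 8.5 kg.
Tool frame: the origin (TCP) lies midway between the tips of the shut fingers; the grasp point (between the pads) lies 19 mm behind it; z points along the fingers, y is the line along which they close (so a half turn about z gives the same grasp; the last joint's range is limited). The gripper opens to 85 mm and grips with 20 to 120 N. Pads are 22 mm wide; open, the fingers measure 114 mm over their backs; the gripper's body (76 mm by 85 mm) begins 54 mm behind the grasp point. The pads swing forward as they close: fully open they stand 13 mm farther back than shut.
Start: joints at [-1.422, 0.381, 1.297, -0, 1.464, -0.215], TCP at [195.699, -513.987, 231.322] pointing down, gripper open.
Joint ranges: [-3.11, 3.11], [-0.89, 2.33], [0.22, 2.48], [-1.42, 4.56], [0.17, 2.85], [-2.88, 2.88]. Speed limits (rad/s): [2.39, 2.39, 3.14, 3.14, 3.14, 3.14].

INTERFACE

Orientations are given as a rotation vector (axis times angle).
In Python, from workcell import robot, imaging gives the robot as it stands.
- The arm moves only by the tool play_rows, never from a script. Its argument "deltas" is a list of rows, each a list of 7 numbers: the shift along the tool's x, y, z in units of 500 mm (1.0 is 500 mm), then the turn, a rotation vector about the tool's x, y, z in units of pi rad (1.0 is pi rad), then the opening, from 0 (shut) to 1 (fully open). In form: [[dx, dy, dz, rx, ry, rz, jaw], ...]. A call has 1 to 20 rows; each row is the pose to reach, as a shift and turn from the pose commanded when the call began, along the tool's axes at that moment, turning the shorter way round; what a row does not reach only later rows make up. A row lasts 1/10 s, in which the tool goes at most 50 mm and 8.59 degrees, less where a joint would pass 70% of its speed; a pose out of reach is approached as far as the arm can. A call with a number of a shift or a turn outside -1 to 1 is refused whole. A call with a gripper value outside its range is refused whole. The fingers move at their own pace and stop on an object; "squeeze" is the grip in N (left out, the last holds). Time passes only in rows, so rows that repeat a pose let the fingers close. It gives the time, the measured TCP pose, the force, the opening and the grip force at its end, in the units of the state.
- robot.sense(): the state, without advancing time (a new reading comes with each control period).
- imaging.get_image(name): name is "scene" or "side" or "wrist"; returns a dict with "color" (420x560x3 uint8, blue, green, red), "intrinsics" (3x3 intrinsics, pixels), "R" (3x3) and "t" (3): a world point X has camera coordinates R X + t. Camera axes: x right, y down, z forward; pixel columns grow to the right and rows downward; lengths in mm; the calibration is good to about 2 mm. The wrist camera is an equidistant fisheye: a pixel r from the principal point sees the ray r / f radians off the axis. A picture is of the moment at which its call begins. There is no depth.
- robot.close_job(): hands the job in; it is judged then, once.
The state is a dict: "clock": time; "joint_positions": joint angles; "qvel": joint speeds; "joint_efforts": joint torques, N m; "tool_pos": TCP position; "tool_rot": TCP orientation; "contact_force": force on the tool from outside, world axes, zero at the start; "torque": the same for the moment, N m; "opening": opening from 0.0 (shut) to 1.0 (fully open); "gripper_force": force on a finger pad.
Only numpy, scipy, OpenCV 4.12 (cv2) and the standard library are available. Lean on these libraries where they do the work, as an engineer would, in place of code of your own. Each camera call takes 0.05 s, during which the arm holds its last target. There are 200 camera calls.

TASK

The red check-out tag hangs on the peg where the anvil spanner belongs; that peg stands a few millimetres left or right in its slot. Take the tag off and lay it in the black tray, then hang the blue-handled spanner by its eye on that same peg, pushed fully home so that it lies flat against the sloped board, and let go. Leave the key on the other peg, the steel test block and the mouse where they are.

Things in the scene. Friction and masses are not known exactly. Their poses are not given: they have to be found in the camera images.
- rack: Grey steel tool board on the bench, 220 mm wide (its y), 180 mm deep (its x), 140 mm high, fixed. Origin: centre of its footprint on the bench; z up; x points to its high rear edge. The 210 mm long face rises from its front (-x) edge, near the bench, to its rear at 0.6 rad (34 degrees) to the horizontal. Two pegs stand square to the face, about 100 mm apart, 45 mm below its top edge.
- slot: Slot across the board (left, +y side) with the spanner's peg, clamped anywhere within 6 mm left or right (y) of its middle: not reported, look or feel for it. Peg: steel, 12 mm diameter, 40 mm long, last 2 mm tapers slightly. Origin: slot's middle, on the face. z: along the peg, leaning 0.6 rad from vertical to the low front edge; x: up the slope; y: board's left
- tag: Red plastic check-out tag hanging on the peg, loose: plate 52 x 46 x 6 mm, with a ring eye at one end (44 mm outside diameter; 95 mm long in all), and a white upright pinch fin 30 mm long, 12 mm thick, rising to 34 mm above the underside. Origin: on the underside, under the tag's middle; x: towards the eye (up the slope while it hangs), z: square to the plate, out of the side with the fin.
- tag_fin (a point): Grip point in the tag's white fin, 24 mm above the tag's underside, at x = -10 mm of the tag; the fin is gripped across the tag's y.
- tag_eye (a point): Centre of the tag's eye at its underside (hole 26 mm, loose on the peg), at x = +37 mm of the tag.
- spanner: Flat steel anvil spanner lying on the bench, loose, 160 mm long, 6 mm thick: two-prong jaw at -x, ring eye (34 mm outside diameter) at +x, blue upright handle block in the middle, 60 mm long, 14 mm thick, rising to 36 mm above the underside. Origin: underside, under the handle's middle, at about the centre of mass; x towards the eye; z up, out of the handle side. About 180 g.
- spanner_eye (a point): Centre of the spanner's eye at its underside, at x = +65 mm of the spanner; through hole of 14.4 mm diameter, 6 mm deep.
- spanner_grip (a point): Grip point in the blue handle, 24 mm above the underside, gripped across the spanner's y.
- tray: Black open tray for tags, 160 (x) x 140 (y) mm, 30 mm high, walls and floor 4 to 5 mm, fixed. Origin: underside centre.
- key: Steel key with a green sleeve hanging on the second peg, 115 mm long, loose, to be left alone. Origin: underside, 50 mm below its eye.
- block: Round steel hardness test block, 64 mm diameter, 16 mm high, loose on the bench, to be left alone. Origin: underside centre.
- mouse: Black computer mouse, 105 mm long, 34 mm high, loose on a blue pad, to be left alone. Origin: underside centre.
Things that resemble listed ones, but are neither listed nor needed, are in the scene too. Of the things that look like the spanner, the largest one is meant. What is shaped like the tag but turquoise is not meant.

How it is judged:
By the outcome, as a careful person would: the job done as asked, in the order asked, and still so for the second after the job is handed in, with the robot touching nothing.
It also fails if it takes over 61 s, if anything falls off the work surface, if the arm or the gripper's body presses on something with over 40 N, if the wrist force passes 120 N, or if a joint passes its speed limit or range.

## Working session

There is one attempt and no reset: what is moved stays moved. The work goes in short steps, Python scripts to look and compute and a tool call to move; the robot and the scene stay as the last step left them, time stands still between calls to the robot, and variables do not carry over. Pictures are saved under pics/ and viewed, at most 13 in all, crops included, and the job is handed in when it is done.

Besides the shell and the picture viewer there is one more tool, called as a command line: name --pt "numbers of a row" for each row, then --argument value for the rest. play_rows: Moves the arm, as the interface text tells. Shifts and turns lie within -1 to 1; 1 stands for 500 mm of shift or pi rad of turn. Its arguments: {"type":"object","properties":{"deltas":{"type":"array"},"squeeze":{"type":"number"}},"required":["deltas"]}

```bash
ls; mkdir -p pics
python3 - <<'E'
from workcell import robot, imaging
import cv2,numpy as np
for n in ("scene","side","wrist"):
    d=imaging.get_image(n); cv2.imwrite(f"pics/{n}0.png",d["color"]); np.savez(f"pics/{n}0.npz",**d)
    print(n,np.round(d["intrinsics"],1).tolist(),np.round(d["R"],3).tolist(),np.round(d["t"],1).tolist())
print(robot.sense())
a=cv2.imread("pics/scene0.png");b=cv2.imread("pics/side0.png")
cv2.imwrite("pics/scene0b.png",cv2.resize(a,(800,600),interpolation=cv2.INTER_CUBIC))
cv2.imwrite("pics/side0b.png",cv2.resize(b,(800,600),interpolation=cv2.INTER_CUBIC))
E
```

```text
pics
scene [[420.5, 0.0, 281.5], [0.0, 420.5, 207.2], [0.0, 0.0, 1.0]] [[0.515, 0.857, -0.013], [0.734, -0.449, -0.51], [-0.443, 0.253, -0.86]] [-265.5, -397.8, 1462.5]
side [[511.8, 0.0, 279.9], [0.0, 511.8, 203.8], [0.0, 0.0, 1.0]] [[0.919, -0.394, 0.016], [-0.261, -0.639, -0.724], [0.296, 0.661, -0.69]] [-576.1, 201.0, 1528.5]
wrist [[325.2, 0.0, 279.5], [0.0, 325.2, 209.4], [0.0, 0.0, 1.0]] [[0.356, -0.934, 0.0], [-0.895, -0.341, 0.289], [-0.27, -0.103, -0.957]] [-550.0, -36.6, 378.2]
{'clock': 0.15, 'joint_positions': array([-1.42227939e+00,  3.81074866e-01,  1.29801872e+00, -2.69159105e-05,
        1.46361670e+00, -2.15323648e-01]), 'qvel': array([ 0.00078662, -0.00089449, -0.00285577,  0.00111552,  0.00115006,
       -0.00142492]), 'joint_efforts': array([ 3.11384232e-03, -4.48622918e+01, -2.31344658e+01, -1.34768493e-04,
        3.78939076e-03,  8.27320036e-06]), 'tool_pos': array([ 195.67250771, -513.78360464,  230.85846666]), 'tool_rot': array([-3.08865009e+00, -5.68174480e-01, -1.66148869e-05]), 'contact_force': array([ 1.28304833,  0.11642483, -0.00653157]), 'torque': array([ 0.02449254,  0.01731667, -0.00919412]), 'gripper_force': 0.0, 'opening': 0.9997846506257516}
```

View pics/scene0b.png

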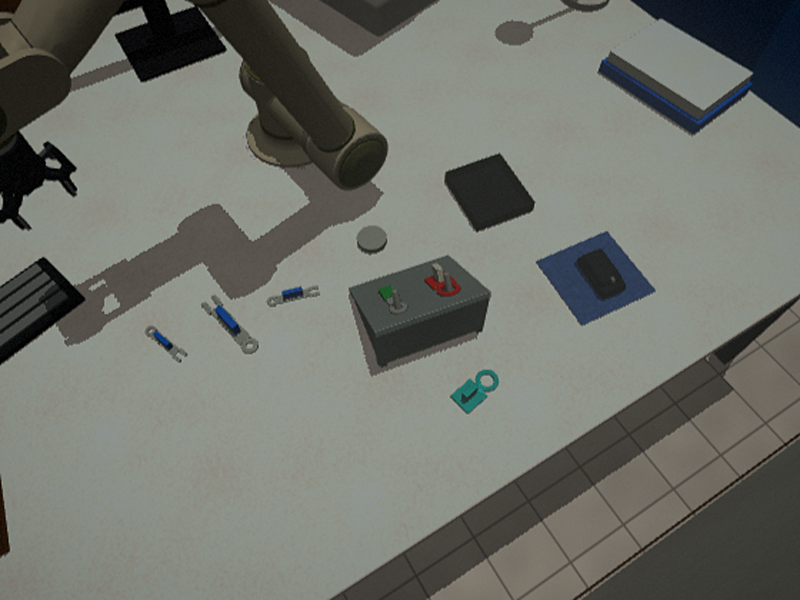

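View pics/side0b.png

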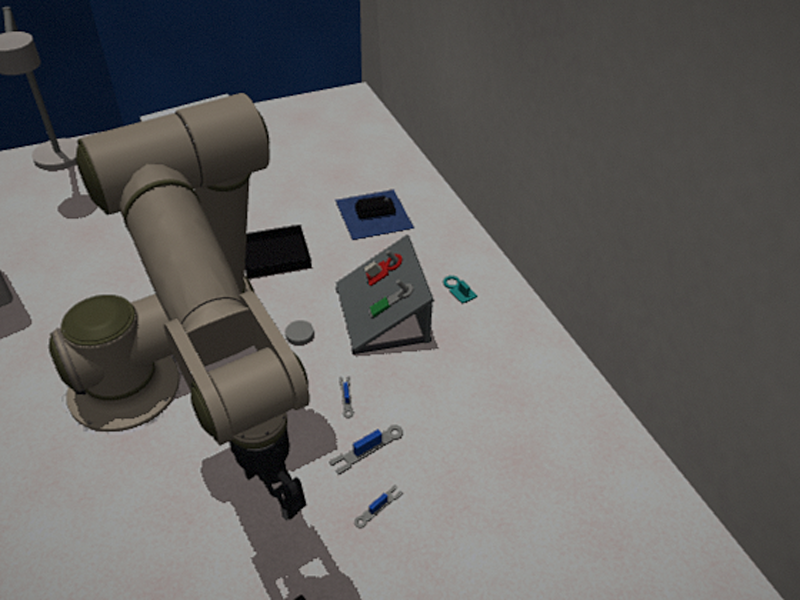

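The scene view shows the rack at about (420,315), with the red tag on its left peg at (442,280). The largest spanner is at (230,325) and the tray at (490,190). The side view shows the same spanner at (367,443) with its eye at (397,432). Next I'll segment these and triangulate.

```bash
cat > h.py <<'E'
import numpy as np, cv2
from scipy.spatial.transform import Rotation as Ro
def load(f): return dict(np.load(f))
def ray(d,uv,fish=False):
    K=d["intrinsics"];p=(np.asarray(uv,float)-K[:2,2])/[K[0,0],K[1,1]]
    if fish:
        r=np.linalg.norm(p)+1e-12; v=np.r_[np.sin(r)*p/r,np.cos(r)]
    else: v=np.r_[p,1]
    R=d["R"];return -R.T@d["t"],R.T@(v/np.linalg.norm(v))
def plane(d,uv,n,c,fish=False):   # n.X=c
    o,v=ray(d,uv,fish);n=np.asarray(n,float);return o+v*(c-n@o)/(n@v)
def onz(d,uv,z,fish=False): return plane(d,uv,[0,0,1],z,fish)
def tri(*rays):
    A=np.zeros((3,3));b=np.zeros(3)
    for o,v in rays: P=np.eye(3)-np.outer(v,v);A+=P;b+=P@o
    X=np.linalg.solve(A,b);return X,[float(np.linalg.norm((np.eye(3)-np.outer(v,v))@(X-o))) for o,v in rays]
def proj(d,X,fish=False):
    c=d["R"]@np.asarray(X,float)+d["t"];K=d["intrinsics"]
    if fish:
        r=np.hypot(c[0],c[1]);th=np.arctan2(r,c[2]);q=c[:2]/(r+1e-12)*th
    else: q=c[:2]/c[2]
    return K[:2,:2]@q+K[:2,2]
def blobs(m,amin=15):
    n,l,s,c=cv2.connectedComponentsWithStats(m.astype(np.uint8),connectivity=8)
    return [(int(s[i,4]),c[i].round(1).tolist(),s[i,:4].tolist(),l==i) for i in range(1,n) if s[i,4]>=amin]
def delta(s,p,R):  # move from state s to TCP p, rotation R -> row numbers
    R0=Ro.from_rotvec(s["tool_rot"]);R=R if isinstance(R,Ro) else Ro.from_matrix(R)
    return np.round(np.r_[R0.inv().apply(np.asarray(p)-s["tool_pos"])/500,(R0.inv()*R).as_rotvec()/np.pi],4).tolist()
E
python3 - <<'E'
from h import *
ds=load("pics/scene0.npz");dd=load("pics/side0.npz")
for nm,d in(("scene",ds),("side",dd)):
    h=cv2.cvtColor(d["color"],cv2.COLOR_BGR2HSV);H,S,V=[h[...,i].astype(int) for i in range(3)]
    for c,m in(("blue",(H>105)&(H<130)&(S>140)&(V>40)),("red",((H<8)|(H>172))&(S>140)&(V>70)),("green",(H>45)&(H<75)&(S>120)&(V>50)),("black",(V<45))):
        for a,ce,bb,mm in blobs(m,12 if c!="black" else 400):
            if a<5000: print(nm,c,a,ce,bb,onz(d,ce,0 if c=="black" else 20).round(0)[:2])
# hand corners (view px 800) of the rack
k=.7
S={"rearR":(375,333),"rearL":(490,293),"frontR":(350,288),"frontL":(447,256)}
D={"rearR":(433,300),"rearL":(409,237),"frontR":(355,350),"frontL":(337,284)}
for n in S: 
    X,e=tri(ray(ds,np.array(S[n])*k),ray(dd,np.array(D[n])*k));print(n,X.round(1),np.round(e,1))
def crop(d,x,y,w,h,f): 
    return cv2.resize(d["color"][y:y+h,x:x+w],None,fx=f,fy=f,interpolation=cv2.INTER_CUBIC)
a=crop(ds,135,170,220,90,3.6);b=crop(dd,220,160,100,85,3.5);c=crop(dd,225,255,75,80,3.5)
o=np.zeros((600,800,3),np.uint8);o[:a.shape[0],:a.shape[1]]=a[:,:800];o[324:324+min(276,b.shape[0]),:b.shape[1]]=b[:276];o[324:600,400:400+c.shape[1]]=c[:276]
cv2.imwrite("pics/m1.png",o)
E
```

```text
scene blue 1030 [526.1, 62.0] [434, 38, 126, 51] [ 485. 1031.]
scene blue 31 [426.8, 45.3] [421, 40, 12, 11] [231. 793.]
scene blue 34 [204.0, 203.4] [198, 201, 13, 6] [ 418. -201.]
scene blue 114 [158.8, 223.0] [151, 214, 17, 19] [ 410. -338.]
scene blue 45 [112.7, 236.9] [108, 232, 11, 11] [ 384. -463.]
scene red 139 [309.7, 200.1] [297, 194, 25, 13] [567.  64.]
scene green 55 [270.0, 203.9] [265, 200, 10, 10] [519. -40.]
scene black 4444 [521.3, 25.9] [443, 0, 117, 89] [ 321. 1198.]
scene black 816 [252.5, 113.9] [235, 95, 36, 37] [173.  93.]
scene black 2021 [341.8, 134.1] [312, 108, 62, 54] [401. 296.]
scene black 659 [420.5, 191.4] [404, 175, 34, 34] [703. 367.]
scene black 1397 [28.2, 215.3] [0, 180, 60, 75] [ 175. -653.]
scene black 1305 [298.9, 231.5] [249, 209, 93, 48] [628. -11.]
scene black 468 [523.3, 235.4] [500, 208, 60, 47] [963. 513.]
side blue 75 [266.9, 139.8] [243, 134, 44, 22] [735. 380.]
side blue 100 [257.9, 157.9] [236, 140, 53, 28] [661. 289.]
side blue 35 [242.0, 274.4] [241, 268, 3, 14] [ 418. -204.]
side blue 181 [257.0, 309.7] [248, 301, 19, 18] [ 414. -336.]
side blue 73 [264.5, 352.0] [259, 346, 12, 13] [ 384. -464.]
side red 143 [269.6, 187.9] [258, 178, 24, 22] [638. 118.]
side green 77 [265.1, 213.9] [259, 208, 13, 13] [576.   5.]
side black 3307 [171.5, 157.1] [86, 85, 132, 120] [371. 439.]
side black 443 [66.3, 129.8] [52, 98, 33, 52] [ 28. 766.]
side black 495 [282.4, 232.1] [247, 209, 56, 39] [603. -75.]
side black 706 [79.4, 264.1] [35, 239, 86, 42] [-17.  36.]
side black 1723 [183.2, 322.8] [132, 268, 82, 96] [ 216. -285.]
rearR [ 644.  -130.   135.2] [0.9 0.9]
rearL [681.6  83.1 133.9] [2.2 2.2]
frontR [475.8 -99.6  19.3] [2.4 2.4]
frontL [511.1 111.2  19.3] [0.6 0.6]
```

View pics/m1.png

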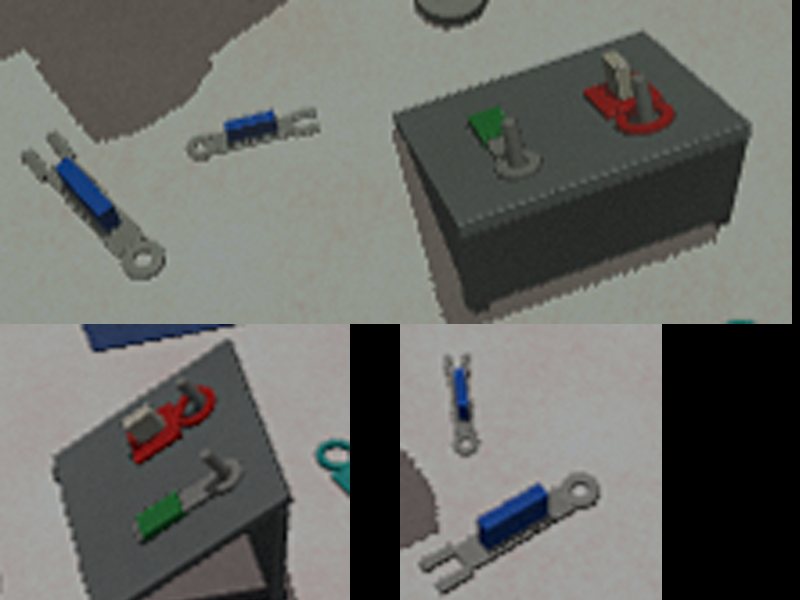

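The crops show the tag's eye round the left peg, with the white fin down-slope of it and clear on both sides. The corner triangulation gives the 173 mm depth and 215 mm width, so the size fits. Yaw is about -0.17. Next is a wrist look square to the board.

Run:
```python
from h import *
from workcell import robot
s=robot.sense();R0=Ro.from_rotvec(s["tool_rot"]).as_matrix()
w=load("pics/wrist0.npz");c=-w["R"].T@w["t"]
print("cam in tool",(R0.T@(c-s["tool_pos"])).round(1),"axes rows x,y,z in tool",(w["R"]@R0).round(3).tolist())
ds=load("pics/scene0.npz");dd=load("pics/side0.npz")
e1=onz(ds,(174.7,242.2),6);e2=onz(dd,(225+(580-400)/3.5,255+(490-324)/3.5),6)
print("eye",e1,e2)
h=[onz(ds,(158.8,223.0),28),onz(dd,(257,309.7),24)];print("handle",h)
yaw=-.172;u=np.array([np.cos(.6)*np.cos(yaw),np.cos(.6)*np.sin(yaw),np.sin(.6)]);y=np.array([-np.sin(yaw),np.cos(yaw),0]);n=np.cross(u,y)
peg=np.array([634.9,32.1,114.6])
# fin check: scene crop(617,65), side crop (145,410)
X,e=tri(ray(ds,(135+618/3.6,170+65/3.6)),ray(dd,(220+148/3.5,160+(413-324)/3.5)));print("fin",X,e,"pred",peg-50*u+30*n)
R=np.c_[-u,y,-n]
p=peg-45*u+150*n
print(p,delta(s,p,R))
np.savez("rack0.npz",u=u,y=y,n=n,peg=peg)
```

```text
cam in tool [ 7.430e+01  1.000e-01 -1.418e+02] axes rows x,y,z in tool [[0.0, 1.0, -0.001], [-0.957, -0.0, -0.289], [-0.289, 0.001, 0.957]]
eye [ 480.29997152 -323.56496517    6.        ] [ 476.91963033 -324.74201182    6.        ]
handle [array([ 415.04875252, -337.4994861 ,   28.        ]), array([ 412.85754921, -338.19517208,   24.        ])]
fin [579.66000077  40.43812276 115.79529045] [1.2108835734978665, 1.2108835734978585] pred [577.5528085   42.06215134 111.12794478]
[514.86129278  52.95269978 212.99143093] [0.9999, -0.8321, 0.0369, -0.2467, -0.0682, -0.7973]
```

Run:
```python
from h import *
from workcell import robot
s=robot.sense();r=load("rack0.npz");u,y,n,peg=r["u"],r["y"],r["n"],r["peg"]
print(delta(s,peg-45*u+130*n,np.c_[u,-y,-n]))
```

```text
[1.0194, -0.8205, 0.0699, -0.0515, 0.1864, 0.1653]
```

play_rows --pt "1.0 -0.82 0.07 -0.0515 0.1864 0.1653 1" --pt "1.0 -0.82 0.07 -0.0515 0.1864 0.1653 1" --pt "1.0 -0.82 0.07 -0.0515 0.1864 0.1653 1" --pt "1.0 -0.82 0.07 -0.0515 0.1864 0.1653 1" --pt "1.0 -0.82 0.07 -0.0515 0.1864 0.1653 1" --pt "1.0 -0.82 0.07 -0.0515 0.1864 0.1653 1" --pt "1.0 -0.82 0.07 -0.0515 0.1864 0.1653 1" --pt "1.0 -0.82 0.07 -0.0515 0.1864 0.1653 1" --pt "1.0 -0.82 0.07 -0.0515 0.1864 0.1653 1" --pt "1.0 -0.82 0.07 -0.0515 0.1864 0.1653 1" --pt "1.0 -0.82 0.07 -0.0515 0.1864 0.1653 1" --pt "1.0 -0.82 0.07 -0.0515 0.1864 0.1653 1" --pt "1.0 -0.82 0.07 -0.0515 0.1864 0.1653 0.7" --pt "1.0 -0.82 0.07 -0.0515 0.1864 0.1653 0.7" --pt "1.0 -0.82 0.07 -0.0515 0.1864 0.1653 0.7" --pt "1.0 -0.82 0.07 -0.0515 0.1864 0.1653 0.7" --pt "1.0 -0.82 0.07 -0.0515 0.1864 0.1653 0.7" --pt "1.0 -0.82 0.07 -0.0515 0.1864 0.1653 0.7"

```text
clock: 1.95
tool_pos: [516.8, 46.0, 196.4]
tool_rot: [2.941, -0.256, 0.91]
contact_force: [-0.4, -0.1, -0.2]
opening: 0.694
gripper_force: 0.0
```

Run:
```python
from h import *
from workcell import robot, imaging
d=imaging.get_image("wrist");np.savez("pics/w1.npz",**d)
d2=imaging.get_image("scene");np.savez("pics/scene1.npz",**d2)
s=robot.sense();print(s["clock"],s["tool_pos"],s["tool_rot"],s["joint_positions"].round(2),s["contact_force"],np.abs(s["qvel"]).max())
cv2.imwrite("pics/w1.png",cv2.resize(d["color"],(800,600),interpolation=cv2.INTER_CUBIC))
```

```text
2.05 [516.90823433  46.1633266  196.48162614] [ 2.94093337 -0.25580068  0.91068655] [-0.12  0.18  1.86 -0.06  0.5   1.66] [0.04448626 0.11944502 0.81561535] 0.005671716524925002
```

View pics/w1.png

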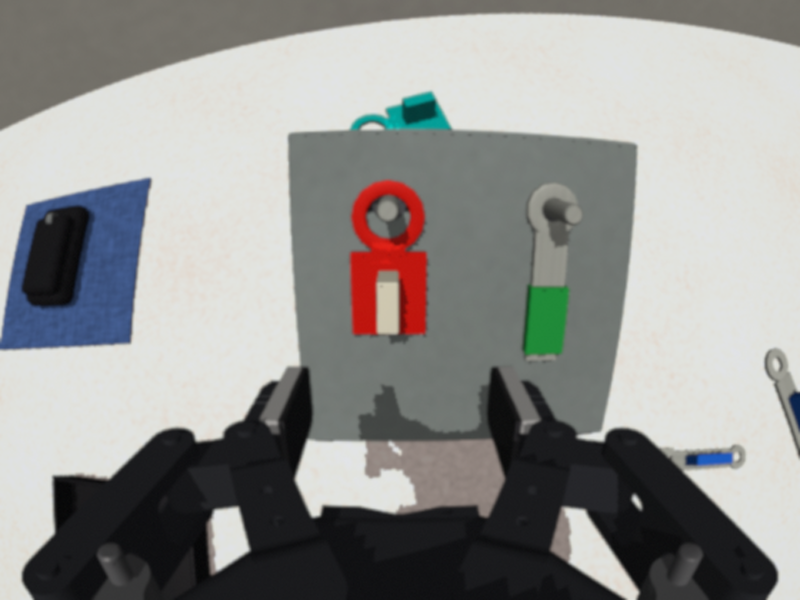

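The wrist view shows the tag's ring at (388,215), the peg tip inside it at (388,208) and the white fin at (388,305). The board corners are at (288,135), (636,147), (602,432) and (312,440).

Run:
```python
from h import *
from workcell import robot
s=robot.sense();d=load("pics/w1.npz");r0=load("rack0.npz")
f=lambda p:(np.array(p)+.5)*.7-.5
img=d["color"];h=cv2.cvtColor(img,cv2.COLOR_BGR2HSV);H,S,V=[h[...,i].astype(int) for i in range(3)]
# board corners by polygon of the board edges: subpixel corners
g=cv2.cvtColor(img,cv2.COLOR_BGR2GRAY)
c=np.array([f(p) for p in((290,136),(636,147),(602,432),(312,440))],np.float32).reshape(-1,1,2)
c=cv2.cornerSubPix(g,c,(4,4),(-1,-1),(3,30,.01)).reshape(-1,2);print("corners",((c+.5)/.7-.5).round(1).tolist())
P=[onz(d,c[i],z,True) for i,z in enumerate((140,140,21.4,21.4))]
for p in P: print(p.round(1))
print("width",np.linalg.norm(P[0]-P[1]),np.linalg.norm(P[2]-P[3]),"len",np.linalg.norm(P[0]-P[3]),np.linalg.norm(P[1]-P[2]))
v=P[0]-P[1]+P[3]-P[2];yaw=np.arctan2(-v[0],v[1]);print("yaw",yaw)
u=np.array([np.cos(.6)*np.cos(yaw),np.cos(.6)*np.sin(yaw),np.sin(.6)]);y=np.array([-np.sin(yaw),np.cos(yaw),0]);n=np.cross(u,y)
C=sum(P)/4;off=n@C;print("corner resid in u,y,n",[np.round([(p-C)@u,(p-C)@y,(p-C)@n],1).tolist() for p in P])
slot=C+60*u+50*y;print("C",C,"slot",slot)
q=lambda X:np.round([(X-slot)@u,(X-slot)@y,(X-slot)@n],1)
red=((H<8)|(H>172))&(S>140)&(V>70);b=max(blobs(red),key=lambda b:b[0]);print("red",b[:3])
m=np.zeros_like(red);x0,y0,w,hh=b[2];m[y0:y0+hh,x0:x0+w]=True
fin=m&(S<90)&(V>150);fb=blobs(fin,20);print([x[:3] for x in fb])
for x in fb: print("fin top?",q(plane(d,x[1],n,off+34,True)))
# ring: outer circle from red rows at top part
ys,xs=np.nonzero(b[3]);top=ys<y0+44*.7*1.0
print("red x range ring",xs[ys<y0+46].min(),xs[ys<y0+46].max(),"plate",xs[ys>y0+60].min(),xs[ys>y0+60].max(),"ymin,max",y0,y0+hh)
for nm,uv,z in(("ringtop",(x0+25,y0),6),("platebot",(x0+25,y0+hh),6),("peg tip view",f((388,208)),40),("key peg",f((573,214)),40),("ring L",(xs[ys<y0+46].min(),y0+23),6),("ring R",(xs[ys<y0+46].max()+1,y0+23),6),("plL",(xs[ys>y0+60].min(),y0+80),6),("plR",(xs[ys>y0+60].max()+1,y0+80),6)):
    print(nm,q(plane(d,uv,n,off+z,True)))
np.savez("rack.npz",u=u,y=y,n=n,slot=slot,off=off)
```

```text
corners [[288.0, 133.60000610351562], [636.7000122070312, 144.39999389648438], [605.7000122070312, 432.79998779296875], [312.0, 440.0]]
[677.5  84.6 140. ]
[ 640.9 -128.5  140. ]
[ 471.  -104.7   21.4]
[509.1 110.7  21.4]
width 216.1927476332462 218.735177804174 len 207.6313705409956 208.53625083231157
yaw -0.17284857343025917
corner resid in u,y,n [[103.8, 110.3, 0.8], [104.2, -105.9, 0.5], [-104.2, -111.6, -0.5], [-103.8, 107.1, -0.8]]
C [574.62838336  -9.48597647  80.7       ] slot [632.01007127  31.25203834 114.5785484 ]
red (3616, [271.7, 183.3], [245, 126, 54, 108])
[(553, [271.0, 214.9], [264, 196, 15, 38])]
fin top? [-52.7   1.2  34. ]
red x range ring 246 296 plate 245 298 ymin,max 126 234
ringtop [14.6  2.4  6. ]
platebot [-79.5   3.    6. ]
peg tip view [ 1.7  0.5 40. ]
key peg [  0.7 -97.3  40. ]
ring L [-4.4 22.4  6. ]
ring R [ -4.5 -19.9   6. ]
plL [-53.6  24.4   6. ]
plR [-53.7 -22.2   6. ]
```

Sizes check: the tag measures 94 mm, the plate 46.6 mm, the ring 42 mm and the peg spacing 98 mm. Next, the grasp deltas and the tray.

Run:
```python
from h import *
from workcell import robot
s=robot.sense();r=load("rack.npz");u,y,n,slot=[r[k] for k in("u","y","n","slot")]
R=np.c_[u,-y,-n];g=slot-54*u+1.1*y
print("pre",delta(s,g+60*n,R));print("grasp",delta(s,g+6*n,R))
d=load("pics/scene1.npz");m=d["color"].max(2)<45
b=[x for x in blobs(m,400) if 300<x[1][0]<380 and x[1][1]<170]
for x in b:
    c=cv2.findContours(x[3].astype(np.uint8),0,1)[0][0];rc=cv2.approxPolyDP(c,5,True).reshape(-1,2);print(x[:3])
    for p in rc: print(p,onz(d,p,30).round(),onz(d,p,0).round())
```

```text
pre [-0.0092, -0.0126, 0.1461, 0.0004, -0.0002, -0.0001]
grasp [-0.0093, -0.0128, 0.2541, 0.0004, -0.0002, -0.0001]
(3933, [314.9, 122.3], [261, 71, 113, 91])
[264  79] [ 78. 193.  30.] [ 49. 208.   0.]
[295  81] [143. 278.  30.] [115. 296.   0.]
[267  88] [121. 180.  30.] [ 93. 195.   0.]
[272 117] [243. 128.  30.] [219. 141.   0.]
[261 119] [232.  93.  30.] [207. 106.   0.]
[282 153] [386.  80.  30.] [366.  92.   0.]
[284 128] [304. 137.  30.] [281. 150.   0.]
[296 123] [306. 180.  30.] [283. 195.   0.]
[306 145] [398. 159.  30.] [378. 173.   0.]
[305 134] [359. 180.  30.] [338. 195.   0.]
[311 143] [400. 177.  30.] [380. 191.   0.]
[313 129] [355. 213.  30.] [334. 229.   0.]
[334 161] [494. 198.  30.] [477. 213.   0.]
[372 146] [508. 330.  30.] [491. 349.   0.]
[349 108] [342. 362.  30.] [320. 383.   0.]
[316 119] [325. 244.  30.] [303. 261.   0.]
[309 104] [258. 261.  30.] [234. 278.   0.]
[306 126] [333. 201.  30.] [311. 216.   0.]
[295  71] [101. 305.  30.] [ 72. 323.   0.]
```

play_rows --pt "-0.0092 -0.0126 0.08 0 0 0 0.7" --pt "-0.0092 -0.0126 0.146 0 0 0 0.7" --pt "-0.0092 -0.0126 0.18 0 0 0 0.7" --pt "-0.0092 -0.0126 0.21 0 0 0 0.7" --pt "-0.0092 -0.0126 0.23 0 0 0 0.7" --pt "-0.0092 -0.0126 0.248 0 0 0 0.7" --pt "-0.0092 -0.0126 0.248 0 0 0 0.7" --pt "-0.0092 -0.0126 0.248 0 0 0 0.05" --pt "-0.0092 -0.0126 0.248 0 0 0 0.05" --pt "-0.0092 -0.0126 0.248 0 0 0 0.05" --pt "-0.0092 -0.0126 0.248 0 0 0 0.05" --pt "-0.0092 -0.0126 0.248 0 0 0 0.05" --pt "-0.0092 -0.0126 0.248 0 0 0 0.05" --pt "-0.0092 -0.0126 0.248 0 0 0 0.05" --squeeze 40

```text
clock: 3.45
tool_pos: [583.3, 41.9, 92.0]
tool_rot: [2.941, -0.253, 0.912]
contact_force: [-4.4, 0.2, 5.7]
opening: 0.135
gripper_force: 39.8
```

play_rows --pt "0 0 -0.02 0 0 0 0.05" --pt "0 0 -0.05 0 0 0 0.05" --pt "0 0 -0.09 0 0 0 0.05" --pt "0 0 -0.14 0 0 0 0.05" --pt "0 0 -0.2 0 0 0 0.05" --pt "0 0 -0.2 0 0 0 0.05"

```text
clock: 4.05
tool_pos: [527.0, 52.1, 177.0]
tool_rot: [2.94, -0.252, 0.917]
contact_force: [1.0, 0.1, -0.8]
opening: 0.137
gripper_force: 39.2
```

Run:
```python
from h import *
from workcell import robot, imaging
d=imaging.get_image("wrist");np.savez("pics/w2.npz",**d);s=robot.sense()
print(s["clock"],s["tool_pos"],s["contact_force"])
cv2.imwrite("pics/w2.png",d["color"])
a=-.1;R=np.c_[[np.cos(a),np.sin(a),0],[np.sin(a),-np.cos(a),0],[0,0,-1]]
tag=np.array([404,288,0]);p=tag-10*R[:,0]
print("above",delta(s,p+[0,0,110],R),"place",delta(s,p+[0,0,18],R))
```

```text
4.1 [527.49121517  51.84265654 175.47821507] [-0.89332238 -1.05456767  0.18478205]
above [-0.3574, -0.4218, -0.0876, 0.0071, -0.192, -0.0221] place [-0.4618, -0.4219, 0.0639, 0.0071, -0.192, -0.0221]
```

View pics/w2.png

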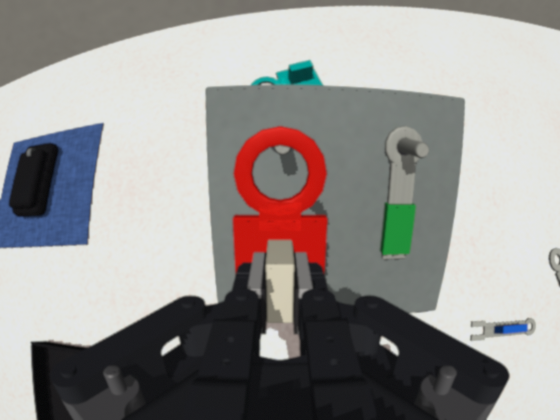

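play_rows --pt "-0.357 -0.422 -0.088 0.0071 -0.192 -0.0221 0.05" --pt "-0.357 -0.422 -0.088 0.0071 -0.192 -0.0221 0.05" --pt "-0.357 -0.422 -0.088 0.0071 -0.192 -0.0221 0.05" --pt "-0.357 -0.422 -0.088 0.0071 -0.192 -0.0221 0.05" --pt "-0.357 -0.422 -0.088 0.0071 -0.192 -0.0221 0.05" --pt "-0.357 -0.422 -0.088 0.0071 -0.192 -0.0221 0.05" --pt "-0.357 -0.422 -0.088 0.0071 -0.192 -0.0221 0.05" --pt "-0.357 -0.422 -0.088 0.0071 -0.192 -0.0221 0.05" --pt "-0.357 -0.422 -0.088 0.0071 -0.192 -0.0221 0.05" --pt "-0.357 -0.422 -0.088 0.0071 -0.192 -0.0221 0.05"

```text
clock: 5.1
tool_pos: [395.1, 288.2, 109.2]
tool_rot: [-3.137, 0.16, 0.004]
contact_force: [0.2, 0.5, -0.6]
opening: 0.132
gripper_force: 39.3
```

Run:
```python
from h import *
from workcell import robot, imaging
d=imaging.get_image("wrist");np.savez("pics/w3.npz",**d);s=robot.sense()
print(s["clock"],s["tool_pos"],s["tool_rot"],s["joint_positions"].round(2))
cv2.imwrite("pics/w3.png",d["color"])
```

```text
5.15 [394.9648677  288.20950501 109.2525827 ] [-3.13736536  0.15993517  0.00420216] [0.39 0.41 1.65 0.   1.08 2.06]
```

View pics/w3.png

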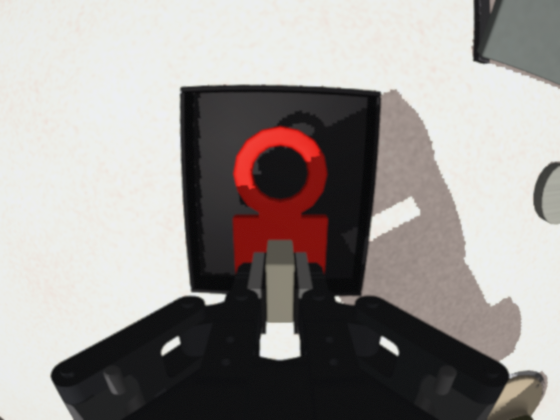

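The tag is held over the tray, whose rim corners are at (182,88), (380,92), (362,295) and (192,290). I'll compute the tray centre and the drop.

Run:
```python
from h import *
from workcell import robot
s=robot.sense();d=load("pics/w3.npz")
P=[onz(d,c,30,True) for c in((182,88),(380,92),(362,295),(192,290))];print(np.round(P,0).tolist())
C=sum(P)/4;v=P[0]-P[3]+P[1]-P[2];a=np.arctan2(v[1],v[0]);print(C,a,np.linalg.norm(v)/2)
R=np.c_[[np.cos(a),np.sin(a),0],[np.sin(a),-np.cos(a),0],[0,0,-1]]
p=C-10*R[:,0];p[2]=16
print(delta(s,p,R))
```

```text
[[496.0, 345.0, 30.0], [479.0, 210.0, 30.0], [323.0, 228.0, 30.0], [342.0, 364.0, 30.0]]
[410.15210109 286.91193893  30.        ] -0.12061994370835936 155.97797933814664
[0.011, -0.0009, 0.1865, 0.0, 0.0009, 0.006]
```

play_rows --pt "0.011 0 0.05 0 0 0.006 0.05" --pt "0.011 0 0.1 0 0 0.006 0.05" --pt "0.011 0 0.15 0 0 0.006 0.05" --pt "0.011 0 0.175 0 0 0.006 0.05" --pt "0.011 0 0.187 0 0 0.006 0.05" --pt "0.011 0 0.187 0 0 0.006 0.05" --pt "0.011 0 0.187 0 0 0.006 0.5" --pt "0.011 0 0.187 0 0 0.006 0.5" --pt "0.011 0 0.187 0 0 0.006 0.5" --pt "0.011 0 0.187 0 0 0.006 0.5" --pt "0.011 0 0.187 0 0 0.006 0.5" --pt "0.011 0 0.15 0 0 0.006 0.5" --pt "0.011 0 0.1 0 0 0.006 0.5" --pt "0.011 0 0.0 0 0 0.006 0.5" --pt "0.011 0 -0.1 0 0 0.006 0.5" --pt "0.011 0 -0.2 0 0 0.006 0.5" --pt "0.011 0 -0.2 0 0 0.006 0.5"

```text
clock: 6.85
tool_pos: [402.2, 289.3, 215.4]
tool_rot: [-3.131, 0.186, -0.013]
contact_force: [-0.3, 0.2, -1.4]
opening: 0.5
gripper_force: 0.0
```

Run:
```python
from h import *
from workcell import robot, imaging
d=imaging.get_image("wrist");np.savez("pics/w4.npz",**d);s=robot.sense()
print(s["clock"],s["tool_pos"])
img=d["color"];h=cv2.cvtColor(img,cv2.COLOR_BGR2HSV);H,S,V=[h[...,i].astype(int) for i in range(3)]
for b in blobs(((H<8)|(H>172))&(S>140)&(V>70),50): print("red",b[:3],onz(d,b[1],11,True).round(1))
# plan: look at spanner from above
a=.2;R=np.c_[[np.cos(a),np.sin(a),0],[np.sin(a),-np.cos(a),0],[0,0,-1]]
print(delta(s,[412,-338,160],R))
```

```text
6.9 [400.99525179 288.76695189 211.8679467 ]
red (2540, [281.9, 169.0], [261, 122, 43, 88]) [418.9 285.8  11. ]
[0.1705, 1.2424, 0.1005, -0.0008, -0.001, -0.1016]
```

play_rows --pt "0.17 1.0 0 0 0 -0.1 0.5" --pt "0.17 1.0 0 0 0 -0.1 0.5" --pt "0.17 1.0 0 0 0 -0.1 0.5" --pt "0.17 1.0 0 0 0 -0.1 0.5" --pt "0.17 1.0 0 0 0 -0.1 0.5" --pt "0.17 1.0 0 0 0 -0.1 0.5" --pt "0.17 1.0 0 0 0 -0.1 0.5" --pt "0.17 1.0 0 0 0 -0.1 0.5" --pt "0.17 1.0 0 0 0 -0.1 0.5" --pt "0.17 1.0 0 0 0 -0.1 0.5" --pt "0.17 1.0 0 0 0 -0.1 0.5" --pt "0.17 1.0 0 0 0 -0.1 0.5"

```text
clock: 8.1
tool_pos: [424.5, -220.5, 207.1]
tool_rot: [-3.125, -0.3, 0.008]
contact_force: [-0.1, 0.5, -0.5]
opening: 0.5
gripper_force: 0.0
```

play_rows --pt "-0.05 0.24 0.06 0 0 0 0.5" --pt "-0.05 0.24 0.06 0 0 0 0.5" --pt "-0.05 0.24 0.06 0 0 0 0.5" --pt "-0.05 0.24 0.06 0 0 0 0.5" --pt "-0.05 0.24 0.06 0 0 0 0.5"

```text
clock: 8.6
tool_pos: [423.5, -339.4, 177.9]
tool_rot: [-3.124, -0.306, 0.007]
contact_force: [-0.0, -0.4, 0.6]
opening: 0.499
gripper_force: 0.0
```

Run:
```python
from h import *
from workcell import robot, imaging
d=imaging.get_image("wrist");np.savez("pics/w5.npz",**d);s=robot.sense()
print(s["clock"],s["tool_pos"],s["tool_rot"],s["joint_positions"].round(2))
cv2.imwrite("pics/w5.png",cv2.resize(d["color"],(800,600),interpolation=cv2.INTER_CUBIC))
```

```text
8.65 [ 423.71606812 -339.12133456  178.47553725] [-3.12446144 -0.3070939   0.00575423] [-0.89  0.41  1.4  -0.    1.33  0.48]
```

View pics/w5.png

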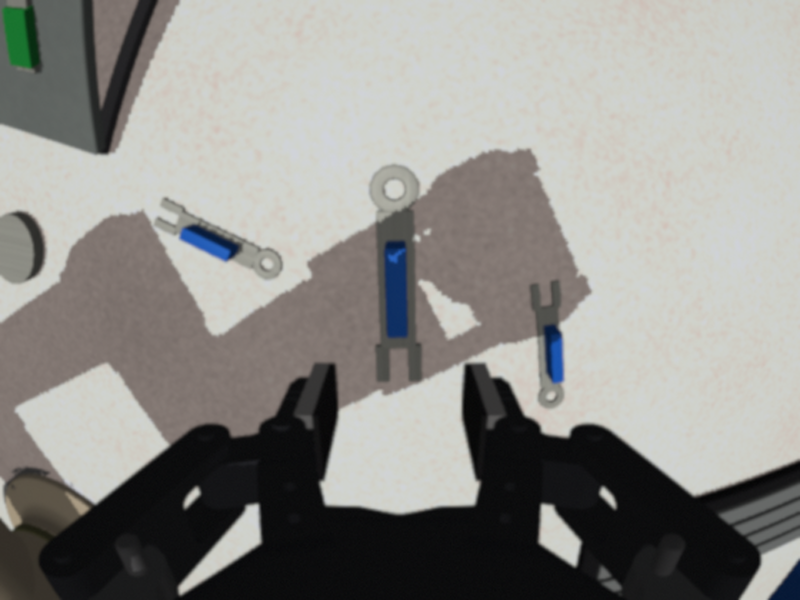

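The wrist view shows the spanner eye at (394,189) and the handle at x 386–408, y 240–337. It is nearly aligned with the tool.

Run:
```python
from h import *
from workcell import robot
s=robot.sense();d=load("pics/w5.npz");f=lambda p:(np.array(p)+.5)*.7-.5
h=cv2.cvtColor(d["color"],cv2.COLOR_BGR2HSV);H,S,V=[h[...,i].astype(int) for i in range(3)]
b=[x for x in blobs((H>105)&(H<130)&(S>130)&(V>40),100) if 240<x[1][0]<310 and x[1][1]<260][0];print(b[:3])
ys,xs=np.nonzero(b[3])
top=[onz(d,(xs[ys==yy].mean()+0.0,yy),36,True) for yy in (ys.min()+4,ys.max()-4)]
hc=onz(d,((xs.min()+xs.max())/2,(ys.min()+ys.max())/2),36,True);ends=[onz(d,(b[1][0],yy),36,True) for yy in(ys.min()-.5,ys.max()+.5)]
print("handle ctr",hc,"len",np.linalg.norm(ends[0]-ends[1]),"dir",np.arctan2(*(top[0]-top[1])[1::-1]))
wid=[onz(d,(xx,b[1][1]),36,True) for xx in(xs[ys==220].min()-.5,xs[ys==220].max()+.5)];print("wid",np.linalg.norm(wid[0]-wid[1]),((wid[0]+wid[1])/2).round(1))
g=cv2.cvtColor(d["color"],cv2.COLOR_BGR2GRAY).astype(float)
e=onz(d,f((394,189)),6,True);print("eye",e,"dist",np.linalg.norm((e-hc)[:2]),"yaw",np.arctan2(*(e-hc)[1::-1]))
jw=onz(d,f((398.5,381)),6,True);print("jaw end",jw,"L eye-jaw",np.linalg.norm((e-jw)[:2]),"yaw",np.arctan2(*(e-jw)[1::-1]))
yw=np.arctan2(*(e-jw)[1::-1])
R=np.c_[[np.cos(yw),np.sin(yw),0],[np.sin(yw),-np.cos(yw),0],[0,0,-1]]
o=e-65*R[:,0];print("origin",o,"tool yaw",np.arctan2(*Ro.from_rotvec(s["tool_rot"]).as_matrix()[1::-1,0]))
print(delta(s,[o[0],o[1],8.5],R))
```

```text
(928, [276.9, 202.2], [269, 169, 16, 67])
handle ctr [ 418.21636107 -337.57418763   36.        ] len 63.31410388454834 dir 0.20987817384185464
wid 12.683563084912564 [ 418.2 -338.5   36. ]
eye [ 477.96333263 -324.69473271    6.        ] dist 61.11939929251019 yaw 0.2123177173144193
jaw end [ 339.55332691 -355.07963768    6.        ] L eye-jaw 141.7059354246894 yaw 0.21610027965270337
origin [ 414.47516367 -338.63217871    6.        ] tool yaw 0.1959487973117568
[-0.0168, -0.0037, 0.34, -0.0008, 0.0011, -0.0064]
```

play_rows --pt "-0.015 -0.003 0.1 0 0 -0.0064 0.5" --pt "-0.015 -0.003 0.2 0 0 -0.0064 0.5" --pt "-0.015 -0.003 0.27 0 0 -0.0064 0.5" --pt "-0.015 -0.003 0.32 0 0 -0.0064 0.5" --pt "-0.015 -0.003 0.34 0 0 -0.0064 0.5" --pt "-0.015 -0.003 0.34 0 0 -0.0064 0.5" --pt "-0.015 -0.003 0.34 0 0 -0.0064 0.05" --pt "-0.015 -0.003 0.34 0 0 -0.0064 0.05" --pt "-0.015 -0.003 0.34 0 0 -0.0064 0.05" --pt "-0.015 -0.003 0.34 0 0 -0.0064 0.05" --pt "-0.015 -0.003 0.34 0 0 -0.0064 0.05" --pt "-0.015 -0.003 0.34 0 0 -0.0064 0.05" --pt "-0.015 -0.003 0.34 0 0 -0.0064 0.05" --pt "-0.015 -0.003 0.3 0 0 -0.0064 0.05" --pt "-0.015 -0.003 0.2 0 0 -0.0064 0.05" --pt "-0.015 -0.003 0.1 0 0 -0.0064 0.05" --pt "-0.015 -0.003 0.0 0 0 -0.0064 0.05" --pt "-0.015 -0.003 -0.1 0 0 -0.0064 0.05" --pt "-0.015 -0.003 -0.1 0 0 -0.0064 0.05" --squeeze 100

```text
clock: 10.55
tool_pos: [417.6, -342.3, 236.7]
tool_rot: [3.112, 0.336, 0.007]
contact_force: [0.7, -0.3, -2.1]
opening: 0.143
gripper_force: 98.1
```

Run:
```python
from h import *
from workcell import robot, imaging
s=robot.sense();r=load("rack.npz");u,y,n,slot=[r[k] for k in("u","y","n","slot")]
R=np.c_[u,-y,-n]
p=slot+1*y-65*u+(8.5+80)*n
print(p,delta(s,p,R))
```

```text
[530.10841005  50.05825485 150.91898955] [0.3869, -0.7205, 0.1641, -0.0335, 0.1867, 0.1209]
```

play_rows --pt "0.387 -0.72 0.1 -0.0335 0.1867 0.1209 0.05" --pt "0.387 -0.72 0.1 -0.0335 0.1867 0.1209 0.05" --pt "0.387 -0.72 0.1 -0.0335 0.1867 0.1209 0.05" --pt "0.387 -0.72 0.1 -0.0335 0.1867 0.1209 0.05" --pt "0.387 -0.72 0.1 -0.0335 0.1867 0.1209 0.05" --pt "0.387 -0.72 0.1 -0.0335 0.1867 0.1209 0.05" --pt "0.387 -0.72 0.1 -0.0335 0.1867 0.1209 0.05" --pt "0.387 -0.72 0.1 -0.0335 0.1867 0.1209 0.05" --pt "0.387 -0.72 0.1 -0.0335 0.1867 0.1209 0.05" --pt "0.387 -0.72 0.1 -0.0335 0.1867 0.1209 0.05" --pt "0.387 -0.72 0.164 -0.0335 0.1867 0.1209 0.05" --pt "0.387 -0.72 0.164 -0.0335 0.1867 0.1209 0.05" --pt "0.387 -0.72 0.164 -0.0335 0.1867 0.1209 0.05" --pt "0.387 -0.72 0.164 -0.0335 0.1867 0.1209 0.05" --pt "0.387 -0.72 0.164 -0.0335 0.1867 0.1209 0.05"

```text
clock: 12.05
tool_pos: [528.5, 51.8, 147.9]
tool_rot: [2.955, -0.262, 0.901]
contact_force: [-0.0, -0.9, -1.2]
opening: 0.141
gripper_force: 98.4
```

Run:
```python
from h import *
from workcell import robot, imaging
d=imaging.get_image("wrist");np.savez("pics/w6.npz",**d);s=robot.sense()
r=load("rack.npz");u,y,n,slot=[r[k] for k in("u","y","n","slot")]
print(s["clock"],s["tool_pos"],[float(round((s["tool_pos"]-slot)@k,2)) for k in(u,y,n)],delta(s,s["tool_pos"],np.c_[u,-y,-n])[3:])
cv2.imwrite("pics/w6.png",cv2.resize(d["color"][60:260,180:447],None,fx=3,fy=3,interpolation=cv2.INTER_CUBIC))
```

```text
12.1 [528.43758501  51.88767596 147.7359694 ] [-68.42, 2.51, 86.98] [-0.0024, 0.0029, -0.002]
```

View pics/w6.png

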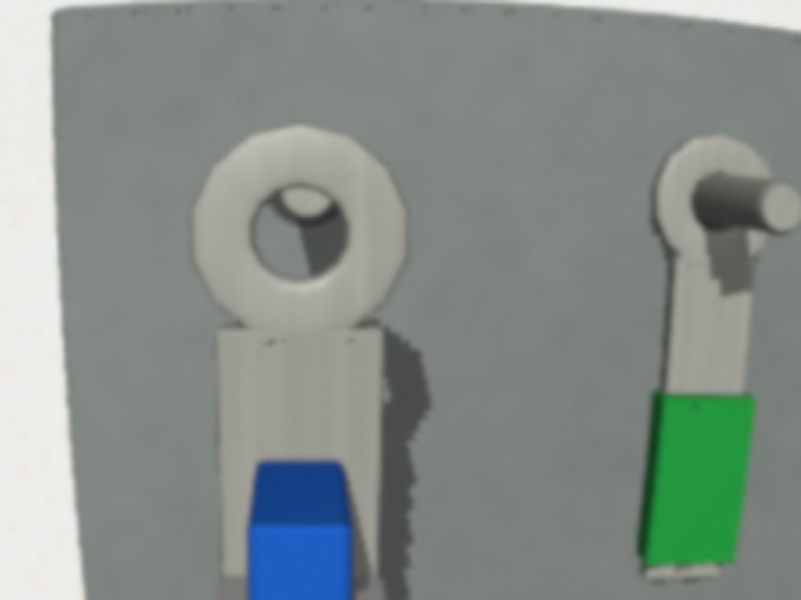

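The crop shows the eye's hole centred at (300,233), with the peg tip visible inside its upper edge and its lower rim at about (308,220). The eye therefore sits a little down-slope and left of the peg. I'll measure both precisely.

Run:
```python
from h import *
d=load("pics/w6.npz");g=cv2.cvtColor(d["color"],cv2.COLOR_BGR2GRAY)
print("cols 262..300")
for yy in range(118,157): print(yy,*g[yy,262:300])
```

```text
cols 262..300
118 172 173 172 171 169 168 167 165 164 163 164 164 163 162 160 158 157 157 157 158 159 159 161 161 162 163 162 161 160 160 161 161 162 162 163 164 165 167
119 171 171 170 170 168 167 165 163 162 162 161 160 159 157 155 153 151 150 151 152 154 155 157 158 160 161 160 160 159 159 160 160 161 161 163 164 165 167
120 170 169 169 168 167 165 163 161 159 158 156 155 153 150 146 142 139 137 136 140 144 147 151 153 155 156 157 158 158 158 159 159 160 161 162 163 165 166
121 168 168 168 167 165 164 162 159 156 152 148 145 140 137 131 127 122 120 121 122 127 132 138 142 146 150 153 154 156 157 158 159 159 160 161 163 165 166
122 167 168 167 165 164 161 158 154 148 140 132 125 122 122 124 125 126 128 129 125 123 124 125 128 131 137 143 148 152 155 157 159 160 161 162 163 164 166
123 166 166 165 164 161 158 154 147 135 118 104 104 117 132 143 149 151 151 152 149 146 142 136 130 124 122 129 139 147 151 155 158 159 161 162 163 164 166
124 164 165 163 161 157 152 146 134 115 94 84 97 125 147 159 162 162 162 162 160 159 158 155 151 142 129 121 127 137 145 151 155 158 159 161 162 163 1
[... 3985 characters left out ...]
 130 128 125 125 132 144 159 173 179 177 173 170 167 165 164 165 165 166 167
153 168 168 169 169 170 170 172 173 173 170 164 160 156 153 148 143 140 138 139 143 148 154 159 166 175 182 186 182 176 170 167 165 164 164 163 164 166 167
154 167 168 168 168 169 170 170 172 173 174 175 175 175 174 170 166 164 163 164 169 174 178 182 186 190 190 186 178 172 168 165 164 164 163 163 164 165 166
155 167 167 168 168 168 169 170 171 172 174 177 180 181 181 181 180 181 182 183 186 187 188 188 188 188 185 180 173 168 165 164 163 162 163 163 164 164 166
156 166 167 167 168 169 169 169 170 170 172 174 177 178 179 180 181 182 185 186 186 185 183 182 181 179 177 173 169 167 164 163 162 162 162 162 162 163 165
```

```bash
cat >> h.py <<'E'
def offs(d,s,hole,tip,r):
    R0=Ro.from_rotvec(s["tool_rot"]).as_matrix();zt=R0[:,2]
    e=plane(d,hole,zt,zt@s["tool_pos"]+2.5,True)
    t=plane(d,tip,r["n"],r["n"]@r["slot"]+40,True)
    ax=lambda X:np.round(R0.T@(X-s["tool_pos"]),2)
    foot=lambda X,nn:X
    # where the eye axis (along n) should pass: difference square to n, in tool axes
    D=t-e;D=D-r["n"]*(D@r["n"])
    return ax(e),ax(t),np.round(R0.T@D,2),[float(round((t-r["slot"])@k,2)) for k in(r["u"],r["y"])]
E
python3 - <<'E'
from h import *
from workcell import robot
s=robot.sense();d=load("pics/w6.npz");r=load("rack.npz")
print(offs(d,s,(279.1,136.9),(282.0,122.0),r))
R=np.c_[r["u"],-r["y"],-r["n"]]
print(delta(s,s["tool_pos"],R))
c=-d["R"].T@d["t"];R0=Ro.from_rotvec(s["tool_rot"]).as_matrix();print(R0.T@(c-s["tool_pos"]))
E
```

```text
(array([63.96, -0.2 ,  2.5 ]), array([69.57,  1.42, 46.33]), array([ 5.2 ,  1.29, -0.06]), [0.71, 1.01])
[0.0, 0.0, 0.0, -0.0024, 0.0029, -0.002]
[ 7.40009607e+01 -8.80845102e-02 -1.41918584e+02]
```

play_rows --pt "0.0104 0.0034 0.0 -0.0024 0.0029 -0.002 0.05" --pt "0.0104 0.0034 0.025 -0.0024 0.0029 -0.002 0.05" --pt "0.0104 0.0034 0.05 -0.0024 0.0029 -0.002 0.05" --pt "0.0104 0.0034 0.05 -0.0024 0.0029 -0.002 0.05" --pt "0.0104 0.0034 0.05 -0.0024 0.0029 -0.002 0.05"

```text
clock: 12.6
tool_pos: [545.8, 47.6, 127.9]
tool_rot: [2.944, -0.254, 0.905]
contact_force: [0.1, 0.1, -1.3]
opening: 0.143
gripper_force: 98.4
```

Run:
```python
from h import *
from workcell import robot, imaging
d=imaging.get_image("wrist");np.savez("pics/w7.npz",**d);s=robot.sense()
r=load("rack.npz");u,y,n,slot=[r[k] for k in("u","y","n","slot")]
print(s["clock"],[float(round((s["tool_pos"]-slot)@k,2)) for k in(u,y,n)],delta(s,s["tool_pos"],np.c_[u,-y,-n])[3:],s["contact_force"])
cv2.imwrite("pics/w7.png",cv2.resize(d["color"][110:165,245:315],None,fx=8,fy=8,interpolation=cv2.INTER_CUBIC))
```

```text
12.65 [-64.7, 1.29, 60.95] [-0.0001, 0.0009, 0.0002] [-0.25854048  0.0325244  -2.8186046 ]
```

View pics/w7.png

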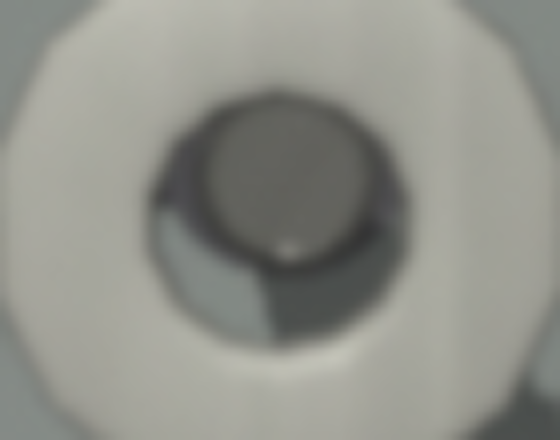

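Run:
```python
from h import *
from workcell import robot
s=robot.sense();d=load("pics/w7.npz");r=load("rack.npz")
print(offs(d,s,(279.5,136.9),(280.4,131.6),r))
```

```text
(array([ 6.359e+01, -6.000e-02,  2.500e+00]), array([64.95,  0.39, 20.77]), array([ 1.31,  0.45, -0.  ]), [0.19, 0.95])
```

play_rows --pt "0.0026 0.0009 0.0 0 0.0009 0 0.05" --pt "0.0026 0.0009 0.01 0 0.0009 0 0.05" --pt "0.0026 0.0009 0.02 0 0.0009 0 0.05" --pt "0.0026 0.0009 0.024 0 0.0009 0 0.05" --pt "0.0026 0.0009 0.028 0 0.0009 0 0.05" --pt "0.0026 0.0009 0.032 0 0.0009 0 0.05" --pt "0.0026 0.0009 0.036 0 0.0009 0 0.05" --pt "0.0026 0.0009 0.04 0 0.0009 0 0.05" --pt "0.0026 0.0009 0.04 0 0.0009 0 0.05"

```text
clock: 13.55
tool_pos: [558.0, 45.0, 112.8]
tool_rot: [2.942, -0.254, 0.911]
contact_force: [-0.7, -0.6, -1.8]
opening: 0.144
gripper_force: 98.4
```

Run:
```python
from h import *
from workcell import robot, imaging
d=imaging.get_image("wrist");np.savez("pics/w8.npz",**d);s=robot.sense()
r=load("rack.npz");u,y,n,slot=[r[k] for k in("u","y","n","slot")]
print(s["clock"],[float(round((s["tool_pos"]-slot)@k,2)) for k in(u,y,n)],delta(s,s["tool_pos"],np.c_[u,-y,-n])[3:],"F uyn",[float(round(s["contact_force"]@k,1)) for k in(u,y,n)],s["torque"])
cv2.imwrite("pics/w8.png",cv2.resize(d["color"][110:165,245:315],None,fx=8,fy=8,interpolation=cv2.INTER_CUBIC))
```

```text
13.6 [-63.15, 0.84, 41.18] [-0.0001, -0.0003, 0.0001] F uyn [-1.3, -0.2, -2.0] [0.09976145 0.45181715 0.03377975]
```

View pics/w8.png

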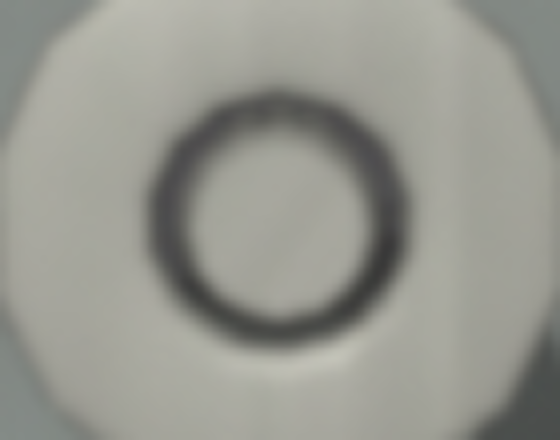

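The peg tip is now concentric in the eye and there is no contact force. I'll slide down.

play_rows --pt "0 0 0.008 0 0 0 0.05" --pt "0 0 0.016 0 0 0 0.05" --pt "0 0 0.024 0 0 0 0.05" --pt "0 0 0.032 0 0 0 0.05" --pt "0 0 0.04 0 0 0 0.05" --pt "0 0 0.048 0 0 0 0.05" --pt "0 0 0.054 0 0 0 0.05" --pt "0 0 0.058 0 0 0 0.05" --pt "0 0 0.06 0 0 0 0.05" --pt "0 0 0.06 0 0 0 0.05"

```text
clock: 14.6
tool_pos: [574.6, 42.1, 88.2]
tool_rot: [2.942, -0.254, 0.912]
contact_force: [-0.6, -0.8, -3.1]
opening: 0.142
gripper_force: 98.4
```

```bash
cat > st.py <<'E'
from h import *
from workcell import robot
s=robot.sense();r=load("rack.npz");u,y,n,slot=[r[k] for k in("u","y","n","slot")]
print(s["clock"],[float(round((s["tool_pos"]-slot)@k,2)) for k in(u,y,n)],delta(s,s["tool_pos"],np.c_[u,-y,-n])[3:],"F uyn",[float(round(s["contact_force"]@k,1)) for k in(u,y,n)],s["torque"],s["opening"],s["gripper_force"])
E
python3 st.py
```

```text
14.6 [-63.1, 0.84, 11.19] [-0.0001, -0.0003, 0.0001] F uyn [-2.1, -0.9, -2.3] [ 0.10723728  0.47997169 -0.01442555] 0.14176946774990826 98.40891122817993
```

Underside is about 2.7 mm above the board. Final gentle push to contact.

play_rows --pt "0 0 0.002 0 0 0 0.05" --pt "0 0 0.004 0 0 0 0.05" --pt "0 0 0.005 0 0 0 0.05" --pt "0 0 0.006 0 0 0 0.05" --pt "0 0 0.006 0 0 0 0.05"

```text
clock: 15.1
tool_pos: [575.5, 42.0, 87.3]
tool_rot: [2.941, -0.254, 0.914]
contact_force: [-15.6, -0.3, 18.7]
opening: 0.143
gripper_force: 102.7
```

```bash
python3 st.py
```

```text
15.1 [-62.93, 0.89, 9.95] [-0.0001, -0.0007, 0.0002] F uyn [-2.0, -3.0, 24.1] [-0.18860301  0.92564774 -0.31587367] 0.1431114423459465 102.66360640525818
```

play_rows --pt "0 0 -0.002 0 0 0 0.05" --pt "0 0 -0.003 0 0 0 0.05" --pt "0 0 -0.003 0 0 0 0.2" --pt "0 0 -0.003 0 0 0 0.2" --pt "0 0 -0.003 0 0 0 0.3" --pt "0 0 -0.003 0 0 0 0.45" --pt "0 0 -0.003 0 0 0 0.45" --pt "0 0 -0.003 0 0 0 0.45" --pt "0 0 -0.02 0 0 0 0.45" --pt "0 0 -0.05 0 0 0 0.45" --pt "0 0 -0.1 0 0 0 0.45" --pt "0 0 -0.18 0 0 0 0.45" --pt "0 0 -0.26 0 0 0 0.45" --pt "0 0 -0.26 0 0 0 0.45"

```text
clock: 16.5
tool_pos: [502.9, 55.1, 197.4]
tool_rot: [2.939, -0.253, 0.922]
contact_force: [0.6, 0.8, -0.5]
opening: 0.45
gripper_force: 0.0
```

```bash
python3 - <<'E'
from h import *
from workcell import robot, imaging
d=imaging.get_image("wrist");np.savez("pics/w9.npz",**d);dd=imaging.get_image("side");ds=imaging.get_image("scene");np.savez("pics/side9.npz",**dd);np.savez("pics/scene9.npz",**ds)
o=np.zeros((600,800,3),np.uint8)
a=cv2.resize(d["color"][60:300,170:470],(500,400),interpolation=cv2.INTER_CUBIC);o[:400,:500]=a
b=cv2.resize(dd["color"][160:250,220:320],(300,270),interpolation=cv2.INTER_CUBIC);o[:270,500:]=b
c=cv2.resize(ds["color"][100:250,230:360],(260,300),interpolation=cv2.INTER_CUBIC);o[300:,540:]=c
cv2.imwrite("pics/w9.png",o);s=robot.sense();print(s["clock"],s["contact_force"])
E
python3 st.py
```

```text
16.65 [ 0.06602318  0.25691729 -0.81578041]
16.65 [-63.36, 0.79, 138.22] [-0.0001, -0.0004, 0.0002] F uyn [-0.4, 0.3, -0.7] [ 0.04593962  0.30380038 -0.0161934 ] 0.45002463013978355 0.0
```

View pics/w9.png

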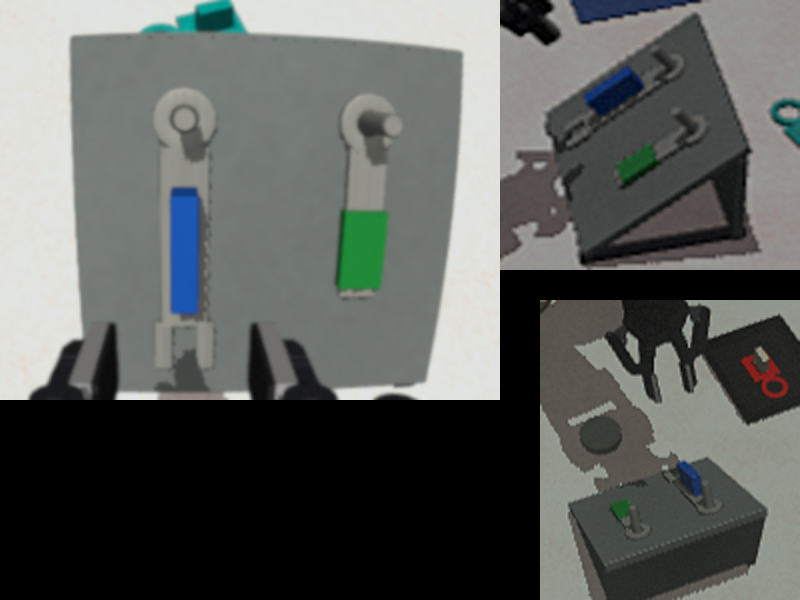

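The picture shows the spanner on the left peg, lying along the board with the gripper clear. The tag is in the tray and the key untouched. One numeric check for flatness before handing in.

Run:
```python
from h import *
r=load("rack.npz");u,y,n,slot=[r[k] for k in("u","y","n","slot")];d=load("pics/w9.npz")
h=cv2.cvtColor(d["color"],cv2.COLOR_BGR2HSV);H,S,V=[h[...,i].astype(int) for i in range(3)]
P=lambda a,b,c:proj(d,slot+a*u+b*y+c*n,True).round(1)
bb=max([x for x in blobs((H>105)&(H<130)&(S>130)&(V>40),100) if 255<x[1][0]<310],key=lambda x:x[0])
print("blue box",bb[2],"pred top corners for eye at (-.7,1)",P(-66+30,8,36),P(-66+30,-6,36),P(-66-30,8,36),P(-66-30,-6,36))
cr=lambda x,yy:((x+.5)/(5/3)-.5+170,(yy+.5)/(5/3)-.5+60)
print("ring seen L,R",cr(154,118),cr(215,118),"pred",P(-.7,18,6),P(-.7,-16,6),"if 30 up",P(-.7,18,36),P(-.7,-16,36))
print("jaw end seen",cr(155,367),cr(214,367),"pred",P(-126-15,14,6)," if 10 up",P(-141,14,16))
for f in("side9","scene9"):
    e=load(f"pics/{f}.npz");hh=cv2.cvtColor(e["color"],cv2.COLOR_BGR2HSV)
    m=(hh[...,0]>105)&(hh[...,0]<130)&(hh[...,1]>140)&(hh[...,2]>40)
    for x in blobs(m,30): 
        q=proj(e,slot-66*u+y+30*n)
        if np.hypot(*(q-x[1]))<15: print(f,x[:3],"pred handle upper centre",q.round(1))
```

```text
blue box [272, 173, 17, 75] pred top corners for eye at (-.7,1) [271.1 177.7] [289.1 177.7] [271.5 249. ] [288.4 249. ]
ring seen L,R (262.2, 130.6) (298.79999999999995, 130.6) pred [260.2 130.7] [300.1 130.7] if 30 up [257.8 132.3] [302.6 132.4]
jaw end seen (262.8, 280.0) (298.2, 280.0) pred [266.5 279.2]  if 10 up [266.1 284.2]
side9 (167, [257.4, 189.9], [248, 182, 20, 16]) pred handle upper centre [256.5 188.9]
scene9 (77, [305.7, 188.1], [299, 181, 12, 17]) pred handle upper centre [304.  185.9]
```

```bash
python3 -c "
from workcell import robot
print(robot.close_job())"
```

```text
the job is handed in; nothing more can be done
None
```

The job is handed in: the red tag lies in the black tray, and the blue-handled spanner hangs by its eye on that same peg, pushed home and flat against the board, with the gripper clear and about 17 s used.

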